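# Take the lift-off lid from the jar box and hang it up

### The arm

A 6-joint arm with a two-finger parallel gripper is mounted at the origin on a cart in front of the work surface, level with it; the furniture and walls round the work are solid. World frame = base frame: x ahead of the robot, y to its left, z up, the work surface at z = 0. Lengths are in m, angles in degrees, forces in N, time in s.
With the tool pointing down it reaches from about 0.25 to 0.725 m from the base axis. Payload 9.7 kg.
Tool frame: the origin (TCP) lies on the centre line of the jaws, within the pads' length; the fingertips stand tip_reach ahead of it and the grasp point (between the pads) lies 2 mm behind it (tip_reach is the distance from the TCP to the fingertips, in m); z points along the fingers, y is the direction in which the jaws open and shut (so a half turn about z gives the same grasp; the last joint's range is limited). The gripper opens to 85 mm and grips with 20 to 120 N. Pads are 22 mm wide; open, the fingers measure 114 mm over their backs; the gripper's body (76 mm by 85 mm) begins 54 mm behind the grasp point. The pads swing forward as they close: fully open they stand 13 mm farther back than shut.
Start: joints at [72.938, 4.979, 10.078, 95.1, 0, 90], TCP at [0.161, 0.526, 0.248] pointing down, gripper open.
Joint ranges: [-179.16, 179.16], [-48.56, 103.87], [-65.8, 70.77], [-126.05, 130.52], [-82.76, 87.17], [-180, 180]. Speed limits (degrees/s): [127.2, 127.2, 147.25, 180, 180, 180].

### API

Orientations are given as [roll, pitch, yaw] about the fixed x, y, z axes, in that order (R = Rz(yaw) Ry(pitch) Rx(roll)).
In Python, from workcell import get_obs, camera, calibration, job_done, tip_reach gives the robot as it stands.
- The arm moves only by the tool apply_moves, never from a script. Its argument "rows" is a list of rows, each a list of 7 numbers: the shift along the world's x, y, z in mm, then the turn, a rotation vector about the world's x, y, z in degrees, then the closure, from 0 (fully open) to 1 (shut). A call has 1 to 20 rows; each row shifts and turns the commanded pose from where the row before left it; what a row does not reach is not made up. A row lasts 1/8 s, in which the tool goes at most 62.5 mm and 10.7 degrees, less where a joint would pass 70% of its speed; a pose out of reach is approached as far as the arm can. A call with a gripper value outside its range is refused whole. The fingers move at their own pace and stop on an object; "grip_force" is the grip in N (left out, the last holds). Time passes only in rows, so rows that do not move let the fingers close. It gives the time, the measured TCP pose, the force and the opening at its end, in the units of the state.
- get_obs(): the state, without advancing time (a new reading comes with each control period).
- camera(name): name is "side" or "top"; returns the picture (480x640x3 uint8, red, green, blue); there is no depth.
- calibration(name): a dict with "intrinsics" (3x3 intrinsics, pixels), "dist" ([k1, k2, p1, p2, k3] as OpenCV has them; the pictures are not rectified), "T" (4x4, takes a point from camera to world coordinates). Camera axes: x right, y down, z forward; pixel columns grow to the right and rows downward; lengths in m; the calibration is good to about 2 mm. A picture is of the moment at which its call begins. calibration takes no time and is no camera call.
- job_done(): hands the job in, once; it reports no verdict.
The state is a dict: "time": time; "q": joint angles; "qd": joint speeds; "joint_efforts": joint torques, N m; "ee_pos": TCP position; "tcp_rot": TCP orientation; "wrist_force": force on the tool from outside, world axes, zero at the start; "torque": the same for the moment, N m; "opening": finger opening in m.
Only numpy, scipy, OpenCV 4.12 (cv2) and the standard library are available. Lean on these libraries where they do the work, as an engineer would, in place of code of your own. Each camera call takes 0.05 s, during which the arm holds its last target.

### The job

Open up the wooden box of jars for the day's selling: swing the lid's folded wire handle upright, raise the lid by it until the lid stands upright on its hinges, and lift it straight up off the hinge pins. Then hang the lid by its wire handle in the two hooks of the stand and leave it hanging still, with the jars still standing in the box and the mug left where it is.

Things in the scene. Friction and masses are not known exactly. Their poses are not given: they have to be found in the camera images.
- box: Open-topped wooden box, fixed to the table, 130 mm deep (its x) x 120 mm wide (its y) x 92 mm high, walls 8 mm. Origin: centre of its underside; x points to the hinge side (away from the robot), z up. Three jars stand inside.
- pin (a point): The hinge axis on the box: 78 mm behind the box's centre (its +x) and 98 mm above the table, midway between two flat steel pins along the box's y (each 22 mm long, 4.5 mm thick in x, 11 mm high, centred 34.5 mm either side). Axes as the box.
- lid: Loose wooden lid lying closed on the box: board 130 x 120 x 12 mm, 0.25 to 0.38 kg with its handle. Origin: centre of the board's underside (92 mm above the table when closed); axes as the box then, z out of its upper face. It swings about the pins at the back, front edge (-x) up and back; it does not stay up by itself.
- lid_hinge (a point): Middle of the lid's two hinge knuckles, 78 mm from the lid's centre along its +x, 6 mm above the board's underside; lies on pin while hinged. Knuckles: keyhole rings, 13 mm bore, 7 mm mouth facing away from the board. They pass the flat pins only with the lid within about 12 degrees of upright, by moving straight up 20 mm or more.
- bail (a joint): Angle (rad) of the lid's swing handle, a U of 7 mm wire, 133 mm wide, pivoting on the lid's sides 55 mm in front (-x) of the lid's centre, 133 mm from the hinge axis, 6 mm above its underside. 0: folded back over the lid, 0.36 rad above its plane, 11 mm free under the grip; 1.21: square to the lid; 2.78: in line with the lid, beyond its front edge; stop 3.0. Friction holds it where left.
- grip (a point): Centre of the handle's wooden grip: a cylinder 14 mm thick, 44 mm long, along the lid's y, in the middle of the cross wire, 70 mm from the handle's pivots. Bare wire reaches from 22 to 60 mm either side of it. A lid hung by it hangs upright, in line with the handle.
- stand: Hook stand, fixed, left or right of the box: wooden foot 136 (its x) x 140 x 16 mm; two 8 mm steel rods, 35 mm either side of its middle along its y, rise at its back (x = +36 mm), arch forward (up to 283 mm above the table) and end in upturned hooks towards the robot, open upward. Origin: on the table, 22 mm behind the foot's middle; x points away from the robot.
- hook_seat (a point): Where the centre of the grip lies when the wire is hung in both hooks: midway between them, 22 mm in front (-x) of the stand's origin, 247.5 mm above the table. Axes as the stand. Hook tips: 18 mm in front (-x), reaching 15 mm above it; behind, the rods rise from 10 mm on. 62 mm between the rods are free for fingers. The lid, upper face to +x, hangs to 213 mm below it.
- jar_1_mid (a point): Turned wooden jar, 47 mm wide, 73 mm high, standing loose in the box; point half-way up (36 mm above its underside), z along the jar's axis.
- jar_2_mid (a point): Second such jar in the box.
- jar_3_mid (a point): Third such jar in the box.
- mug_mid (a point): Dotted mug, 92 mm wide (127 mm with its handle) and 93 mm high, standing loose on the table on the other side of the box from the stand; point half-way up (46 mm). Leave it alone.

How it is judged (in metres and radians):
On the way, in this order (a step that is already met when the one before it is completed fails the run):
1. the handle is swung upright while the lid still lies closed on the box (value of joint bail between 0.9 and 1.65 rad and angle between lid's own z axis and vertical below 0.12 rad and distance between lid_hinge and pin below 0.008 m), for 0.2 s.
2. the lid stands upright, still on its hinge pins (angle between lid's own z axis and vertical between 1.3 and 1.85 rad and distance between lid_hinge and pin below 0.008 m), for 0.2 s.
3. the lid is lifted up clear of its pins, upright (z of lid_hinge in the frame of pin above 0.02 m and angle between lid's own z axis and vertical between 1.2 and 1.95 rad), for 0.1 s.
At the end, for the whole second after the job is handed in: The cross wire lies in both hooks (grip within 14 mm front-back, 20 mm sideways, about 10 mm in height of the seat, 0.2 rad of the hooks' line); the lid hangs from it within 15 degrees of upright, at rest (0.05 m/s, 0.4 rad/s); the three jars stand upright in the box (x of grip in the frame of hook_seat between -0.014 and 0.014 m and y of grip in the frame of hook_seat between -0.02 and 0.02 m and z of grip in the frame of hook_seat between -0.008 and 0.012 m and angle between the y axis of grip and the y axis of stand, either way round below 0.2 rad and contact force between lid and stand above 1 N and angle between lid's own z axis and vertical between 1.3 and 1.85 rad and linear speed of lid below 0.05 m/s and angular speed of lid below 0.4 rad/s and angle between each of jar_1_mid, jar_2_mid, jar_3_mid's own z axis and vertical below 0.3 rad and z of each of jar_1_mid, jar_2_mid, jar_3_mid in the frame of box below 0.06 m); the robot touches nothing.
It fails at once if the mug is pushed more than 30 mm or tipped (distance of mug_mid from where it was at the start of the episode above 0.03 m or angle between mug_mid's own z axis and vertical above 0.4 rad).
It fails at once if a jar in the box is knocked over (angle between any of jar_1_mid, jar_2_mid, jar_3_mid's own z axis and vertical above 0.6 rad).
It also fails if it takes over 72 s, if anything falls off the work surface, if the arm or the gripper's body presses on something with over 40 N, if the wrist force passes 120 N, or if a joint passes its speed limit or range.

## Working session

There is one attempt and no reset: what is moved stays moved. The work goes in short steps, Python scripts to look and compute and a tool call to move; the robot and the scene stay as the last step left them, time stands still between calls to the robot, and variables do not carry over. Pictures are saved under pics/ and viewed, and the job is handed in when it is done.

Besides the shell and the picture viewer there is one more tool, called after "Emit:" as name(argument=value, ...) on one line, values as JSON. apply_moves: Moves the arm, as the interface text tells. Its arguments: {"type":"object","properties":{"rows":{"type":"array","items":{"type":"array","items":{"type":"number"}}},"grip_force":{"type":"number"}},"required":["rows"]}

```bash
mkdir -p pics; ls; python3 - <<'E'
from workcell import *
import cv2,numpy as np
print(get_obs()); print(tip_reach() if callable(tip_reach) else tip_reach)
for n in("side","top"):
    c=calibration(n); print(n,{k:np.round(np.array(v),4).tolist() for k,v in c.items()})
    im=np.array(camera(n)); np.save(f"pics/{n}0.npy",im); cv2.imwrite(f"pics/{n}0.png",im[...,::-1])
E
```

```text
pics
{'time': 0.0, 'q': array([7.29380912e+01, 5.01211305e+00, 1.00329853e+01, 9.50984590e+01,
       1.36572337e-03, 9.00010450e+01]), 'qd': array([0.08398849, 0.05188511, 0.01178196, 0.05296442, 0.02315123,
       0.03252662]), 'joint_efforts': array([ 1.64952984e-03, -5.20392752e+01,  4.64794850e+01,  1.65844196e-02,
        8.96226538e-05,  2.61997417e-05]), 'ee_pos': array([0.16130616, 0.52559866, 0.24756017]), 'tcp_rot': array([-1.79922413e+02, -1.36430703e-03,  1.62937044e+02]), 'wrist_force': array([0.53169319, 0.24398843, 0.10723739]), 'torque': array([-1.88373717e-02,  6.86087649e-03, -1.27395472e-05]), 'opening': 0.08531668511723223}
0.017
side {'intrinsics': [[443.6923, 0.0, 319.8101], [0.0, 443.6923, 239.1665], [0.0, 0.0, 1.0]], 'dist': [-0.0502, 0.0, 0.0, 0.0, 0.0], 'T': [[0.9674, -0.1131, 0.2264, 0.314], [-0.253, -0.4627, 0.8497, -0.8545], [0.0087, -0.8793, -0.4762, 0.6496], [0.0, 0.0, 0.0, 1.0]]}
top {'intrinsics': [[619.4333, 0.0, 330.4798], [0.0, 619.4333, 236.1026], [0.0, 0.0, 1.0]], 'dist': [-0.2191, 0.0, 0.0, 0.0, 0.0], 'T': [[-0.021, -0.9812, 0.1916, 0.3284], [-0.9994, 0.0151, -0.0321, 0.0127], [0.0286, -0.1922, -0.9809, 1.3444], [0.0, 0.0, 0.0, 1.0]]}
```

View pics/side0.png

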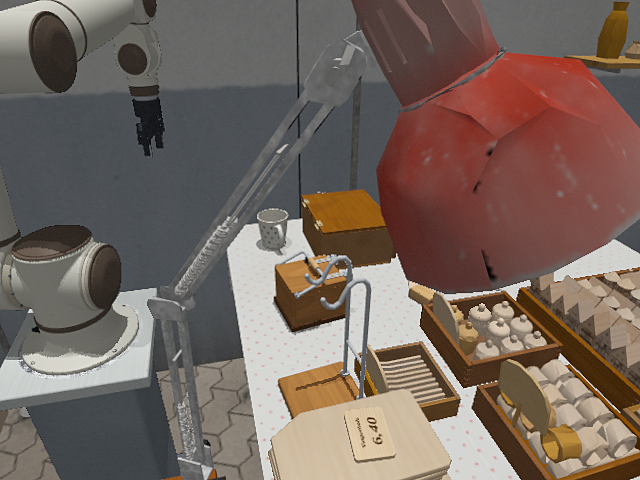

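View pics/top0.png

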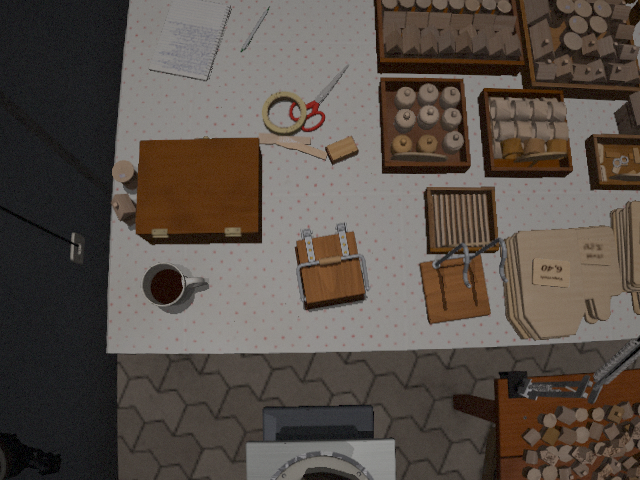

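The top view shows the box at about (330,270), the stand at about (455,285), on the robot's right, and the mug at (165,285). Both views also show the lamp and other boxes. I'll zoom in next.

```bash
python3 - <<'E'
import cv2,numpy as np
t=np.load("pics/top0.npy")[...,::-1]; s=np.load("pics/side0.npy")[...,::-1]
cv2.imwrite("pics/t1.png",cv2.resize(t[215:335,280:500],None,fx=3.6,fy=3.6,interpolation=cv2.INTER_CUBIC))
cv2.imwrite("pics/s1.png",cv2.resize(s[230:430,255:385],None,fx=3,fy=3,interpolation=cv2.INTER_CUBIC))
E
```

```text
(no output)
```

View pics/t1.png

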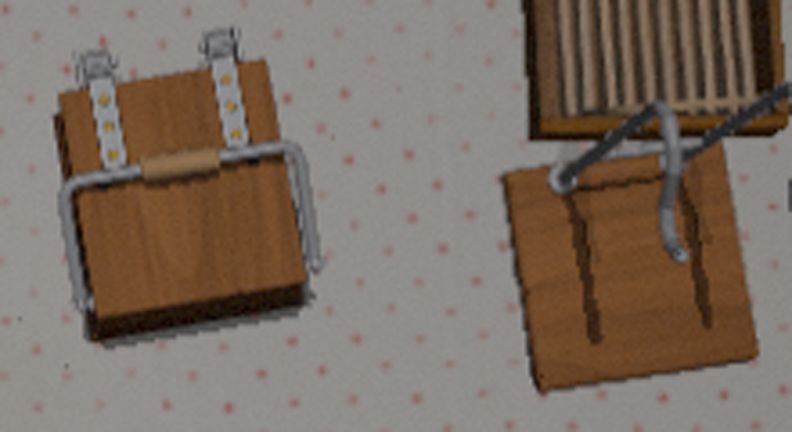

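View pics/s1.png

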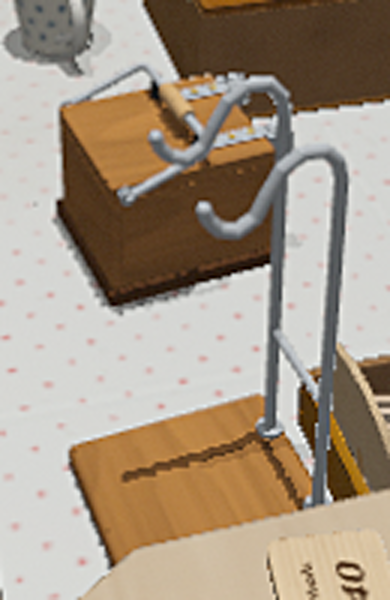

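```bash
cat > h.py <<'E'
import cv2,numpy as np
from workcell import *
def ray(n,uv):
    c=calibration(n);K=np.array(c["intrinsics"]);d=np.array(c["dist"],float);T=np.array(c["T"])
    p=cv2.undistortPoints(np.array(uv,float).reshape(-1,1,2),K,d).reshape(-1,2)
    r=np.c_[p,np.ones(len(p))]@T[:3,:3].T
    return T[:3,3],r
def onz(n,uv,z):
    o,r=ray(n,uv); z=np.asarray(z,float); return o+r*((z-o[2])/r[:,2])[:,None]
def tri(a,b): # top uv, side uv
    o1,r1=ray("top",[a]);o2,r2=ray("side",[b]);r1=r1[0];r2=r2[0]
    s=np.linalg.lstsq(np.c_[r1,-r2],o2-o1,rcond=None)[0]
    p,q=o1+r1*s[0],o2+r2*s[1]; return (p+q)/2,np.linalg.norm(p-q)
def proj(n,P):
    c=calibration(n);K=np.array(c["intrinsics"]);d=np.array(c["dist"],float);T=np.linalg.inv(np.array(c["T"]))
    return cv2.projectPoints(np.array(P,float).reshape(-1,1,3),cv2.Rodrigues(T[:3,:3])[0],T[:3,3],K,d)[0].reshape(-1,2)
E
python3 - <<'E'
from h import *
np.set_printoptions(precision=4,suppress=True)
c=lambda L:np.array(L)/3.6+np.array([280,215])-0.4
s=lambda L:np.array(L)/3.+np.array([255,230])-0.33
def rect(P):
    ctr=P.mean(0); x=(P[0]+P[1]-P[2]-P[3])/2; y=(P[0]+P[3]-P[1]-P[2])/2
    print(P[:,:2].tolist()); print("c",ctr,"len",np.linalg.norm(x),np.linalg.norm(y),"yaw",np.degrees(np.arctan2(x[1],x[0])),np.degrees(np.arctan2(-y[0],y[1])))
print("lid");rect(onz("top",c([[62,95],[265,60],[303,282],[97,318]]),.104))
print("foot");rect(onz("top",c([[505,178],[722,150],[756,357],[540,388]]),.016))
print("lid side");print(onz("side",s([[205,73],[282,133],[62,103],[125,187]]),.104))
print("footside");print(onz("side",s([[72,450],[258,397]]),.016))
print("grip",tri(c([[181,165]])[0],s([[175,98]])[0]))
print("hooktips R",tri(c([[682,256]])[0],s([[203,208]])[0]))
print("rod base",onz("top",c([[562,183]]),.02),onz("side",s([[268,430],[317,505]]),.02))
E
```

```text
lid
[[0.561556083537344, 0.040882522001142535], [0.5800034777722498, -0.07465280588838875], [0.4530338926712336, -0.09247485983960325], [0.43502955430049384, 0.022925153466466792]]
c [ 0.5074 -0.0258  0.104 ] len 0.1280043427562328 0.11689724186554006 yaw 8.033879299950158 8.969784150574787
foot
[[0.5225464212767451, -0.22504151626772229], [0.5371518795716724, -0.36178909640941936], [0.40920971109390825, -0.3756213930500472], [0.39475006128661544, -0.2408482115415453]]
c [ 0.4659 -0.3008  0.016 ] len 0.12872515758839512 0.1365359884024153 yaw 6.610840369270132 6.109995426032107
lid side
[[ 0.5618  0.0439  0.104 ]
 [ 0.595  -0.0563  0.104 ]
 [ 0.4416  0.0258  0.104 ]
 [ 0.4657 -0.0964  0.104 ]]
footside
[[ 0.3979 -0.2469  0.016 ]
 [ 0.5257 -0.2306  0.016 ]]
grip (array([ 0.5182, -0.0251,  0.1273]), np.float64(0.0028278802958090965))
hooktips R (array([ 0.461 , -0.2825,  0.2164]), np.float64(0.021026963695995157))
rod base [[ 0.5182 -0.2593  0.02  ]] [[ 0.522  -0.2644  0.02  ]
 [ 0.5322 -0.3304  0.02  ]]
```

```bash
cat >> h.py <<'E'
def fr(c,yaw):
    a=np.radians(yaw);R=np.array([[np.cos(a),-np.sin(a),0],[np.sin(a),np.cos(a),0],[0,0,1]])
    return lambda P:np.array(P,float)@R.T+np.array(c)
E
cat > ov.py <<'E'
from h import *
import sys
L=fr([0.5074,-0.0258,0],8.5); S=fr([0.466,-0.301,0],6.4)
lid=[[sx*.065,sy*.06,.104] for sx in(1,-1) for sy in(1,-1)]+[[.0105,.022,.1227],[.0105,-.022,.1227],[.0105,0,.1227],[.078,.0345,.098],[.078,-.0345,.098],[-.055,.065,.098],[-.055,-.065,.098]]
st=[[sx*.068,sy*.07,.016] for sx in(1,-1) for sy in(1,-1)]+[[.058,.035,.016],[.058,-.035,.016]]+[[0,.035,.244],[0,-.035,.244],[-.018,.035,.2625],[-.018,-.035,.2625]]
for n,(x0,x1,y0,y1,f) in {"top":(280,500,215,335,3.6),"side":(255,385,230,430,3)}.items():
    im=np.load(f"pics/{n}0.npy")[y0:y1,x0:x1,::-1]; im=cv2.resize(im,None,fx=f,fy=f,interpolation=cv2.INTER_CUBIC)
    for P,col in((L(lid),(0,255,0)),(S(st),(255,0,255))):
        for u,v in proj(n,P): cv2.circle(im,(int((u-x0+.5)*f),int((v-y0+.5)*f)),3,col,1)
    cv2.imwrite(f"pics/ov_{n}{sys.argv[1]}.png",im)
E
python3 ov.py a
```

```text
(no output)
```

View pics/ov_topa.png

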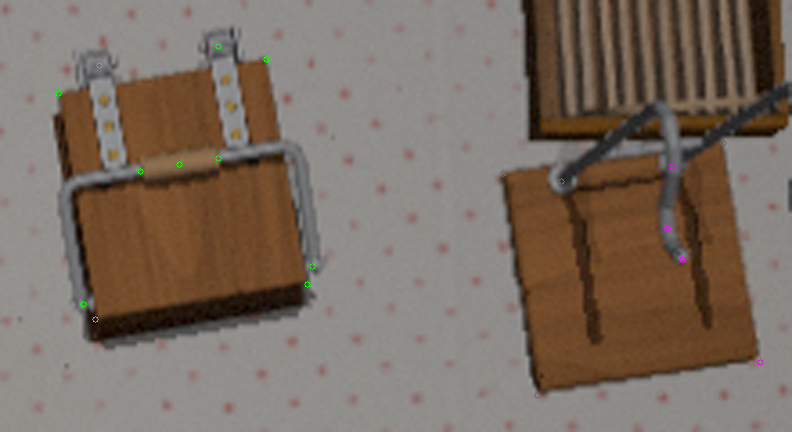

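View pics/ov_sidea.png

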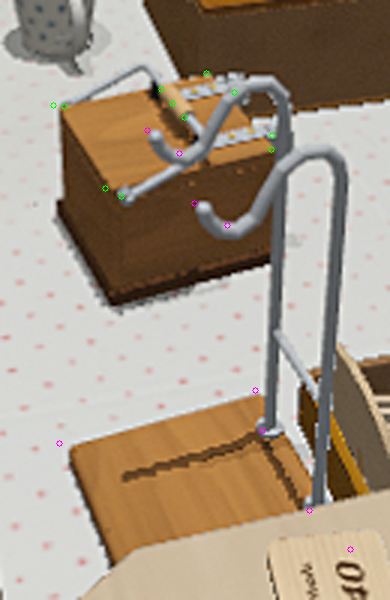

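Emit:
apply_moves(rows=[[25.5,-39.4,0,0,0,-4.6,0.3],[25.5,-39.4,0,0,0,-4.6,0.3],[25.5,-39.4,0,0,0,-4.6,0.3],[25.5,-39.4,0,0,0,-4.6,0.3],[25.5,-39.4,0,0,0,-4.6,0.3],[25.5,-39.4,0,0,0,-4.6,0.3],[25.5,-39.4,0,0,0,-4.6,0.3],[25.5,-39.4,0,0,0,-4.6,0.5],[25.5,-39.4,0,0,0,-4.6,0.5],[25.5,-39.4,0,0,0,-4.6,0.5],[25.5,-39.4,0,0,0,-4.6,0.5],[25.5,-39.4,0,0,0,-4.6,0.5],[25.5,-39.4,0,0,0,-4.6,0.5],[25.5,-39.4,0,0,0,-4.6,0.5],[0,0,0,0,0,0,0.5]], grip_force=20)

```text
time: 1.98
ee_pos: [0.5192, -0.0281, 0.2471]
tcp_rot: [-179.9, -0.0, 98.3]
wrist_force: [-0.7, 0.1, -1.2]
opening: 0.0427
```

Emit:
apply_moves(rows=[[-1,2.5,-30,0,0,0,0.5],[0,0,-30,0,0,0,0.5],[0,0,-22,0,0,0,0.5],[0,0,0,0,0,0,0.5]])

```text
time: 2.48
ee_pos: [0.5161, -0.0226, 0.1648]
tcp_rot: [-179.8, -0.0, 98.6]
wrist_force: [-0.5, -0.6, 1.7]
opening: 0.0428
```

```bash
cat > look.py <<'E'
from h import *
import sys
tag=sys.argv[1]; b={"top":(270,500,190,340),"side":(225,395,170,430)}
ims=[]
for n,(x0,x1,y0,y1) in b.items():
    im=np.array(camera(n)); np.save(f"pics/{n}{tag}.npy",im); im=im[y0:y1,x0:x1,::-1]
    f=600/im.shape[0] if n=="side" else 400/im.shape[1]
    ims.append(cv2.resize(im,None,fx=f,fy=f,interpolation=cv2.INTER_CUBIC))
h=600; ims[0]=cv2.copyMakeBorder(ims[0],0,h-ims[0].shape[0],0,0,0)
ims[1]=cv2.resize(ims[1],(min(ims[1].shape[1],400),600)); cv2.imwrite(f"pics/l{tag}.png",np.hstack(ims))
o=get_obs(); print(o["time"],np.round(o["ee_pos"],4),o["opening"],o["wrist_force"])
E
python3 look.py 1
```

```text
2.575 [ 0.5173 -0.0229  0.1671] 0.042546100136587356 [ 0.97298803 -0.28790585 -0.10271832]
```

View pics/l1.png

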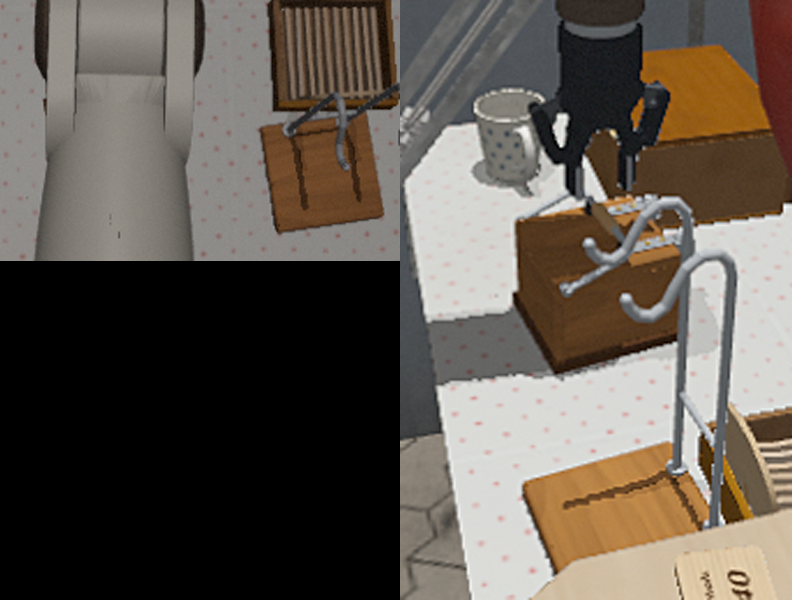

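Emit:
apply_moves(rows=[[0,0,-18,0,0,0,0.5],[0,0,-18,0,0,0,0.5],[0,0,0,0,0,0,0.65],[0,0,0,0,0,0,0.77],[0,0,0,0,0,0,0.77],[0,0,0,0,0,0,0.77]])

```text
time: 3.32
ee_pos: [0.5176, -0.0233, 0.1307]
tcp_rot: [180.0, 0.0, 98.5]
wrist_force: [0.9, -0.3, -0.8]
opening: 0.0194
```

```bash
python3 look.py 2
```

```text
3.425 [ 0.5175 -0.0233  0.1306] 0.019765701793942256 [0.39730684 0.19216409 0.73200167]
```

View pics/l2.png

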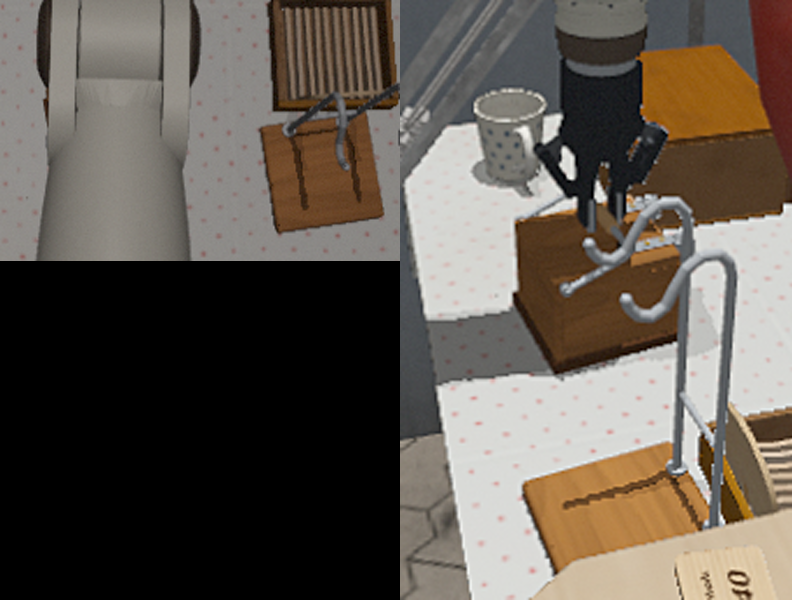

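Emit:
apply_moves(rows=[[-2,-0.3,0,0,0,0,0.77],[-2.2,-0.3,4.9,0,0,0,0.77],[-2.2,-0.3,4.8,0,0,0,0.77],[-2.9,-0.4,4.4,0,0,0,0.77],[-2.9,-0.4,4.4,0,0,0,0.77],[-3.5,-0.5,3.9,0,0,0,0.77],[-3.5,-0.5,3.9,0,0,0,0.77],[-4.1,-0.6,3.4,0,0,0,0.77],[-4.1,-0.6,3.3,0,0,0,0.77],[0,0,0,0,0,0,0.77]])

```text
time: 4.68
ee_pos: [0.4893, -0.0273, 0.1632]
tcp_rot: [-179.9, -0.0, 98.5]
wrist_force: [-0.1, 0.5, 0.3]
opening: 0.0199
```

```bash
python3 look.py 3
```

```text
4.775 [ 0.4895 -0.0272  0.1628] 0.019673750040615515 [-0.60280959 -1.03496443  0.70754936]
```

View pics/l3.png

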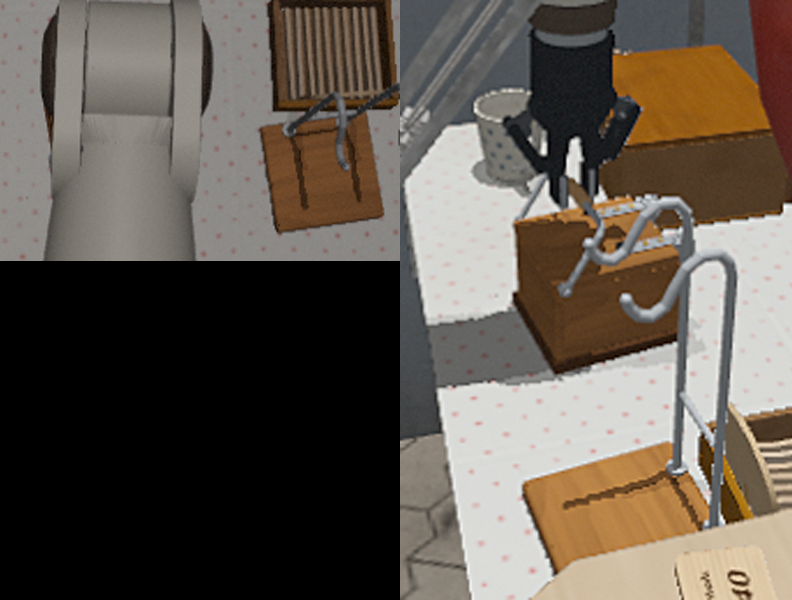

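Emit:
apply_moves(rows=[[-4.6,-0.7,2.7,0,0,0,0.77],[-4.5,-0.7,2.7,0,0,0,0.77],[-4.9,-0.7,2,0,0,0,0.77],[-4.9,-0.7,1.9,0,0,0,0.77],[-5,-0.8,1.2,0,0,0,0.77],[-5,-0.8,1.2,0,0,0,0.77],[-5.2,-0.8,0.4,0,0,0,0.77],[-5.3,-0.8,0.4,0,0,0,0.77],[-1.5,-0.2,0,0,0,0,0.77],[0,0,0,0,0,0,0.77],[0,0,0,0,0,0,0.77],[0,0,0,0,0,0,0.77]])

```text
time: 6.28
ee_pos: [0.4491, -0.0334, 0.1757]
tcp_rot: [-180.0, -0.0, 98.5]
wrist_force: [0.2, 0.6, 0.4]
opening: 0.0198
```

```bash
python3 look.py 4
```

```text
6.375 [ 0.4491 -0.0334  0.1757] 0.019410962389918563 [ 0.04439685  0.64177745 -0.10768507]
```

View pics/l4.png

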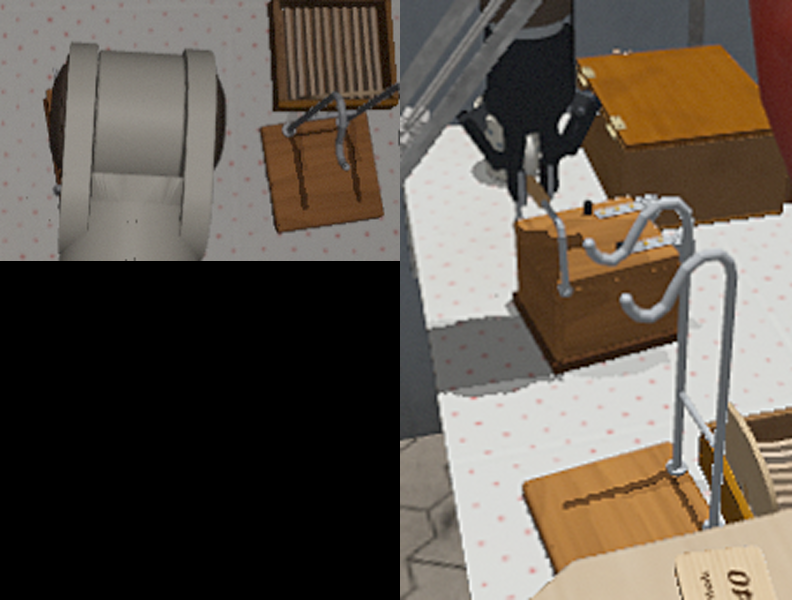

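Emit:
apply_moves(rows=[[1.5,0,-3,0,0,0,0.77],[0,0,-4,0,0,0,0.77],[0,0,0,0,0,0,0.82],[0,0,0,0,0,0,0.86],[0,0,0,0,0,0,0.9],[0,0,0,0,0,0,0.9],[0,0,0,0,0,0,0.9]], grip_force=40)

```text
time: 7.25
ee_pos: [0.4505, -0.0334, 0.1687]
tcp_rot: [-180.0, -0.0, 98.5]
wrist_force: [-0.8, 0.9, -2.7]
opening: 0.0127
```

```bash
python3 look.py 5
```

```text
7.35 [ 0.4505 -0.0334  0.1687] 0.012553994270775994 [-0.77199899  0.28454858 -2.59028153]
```

View pics/l5.png

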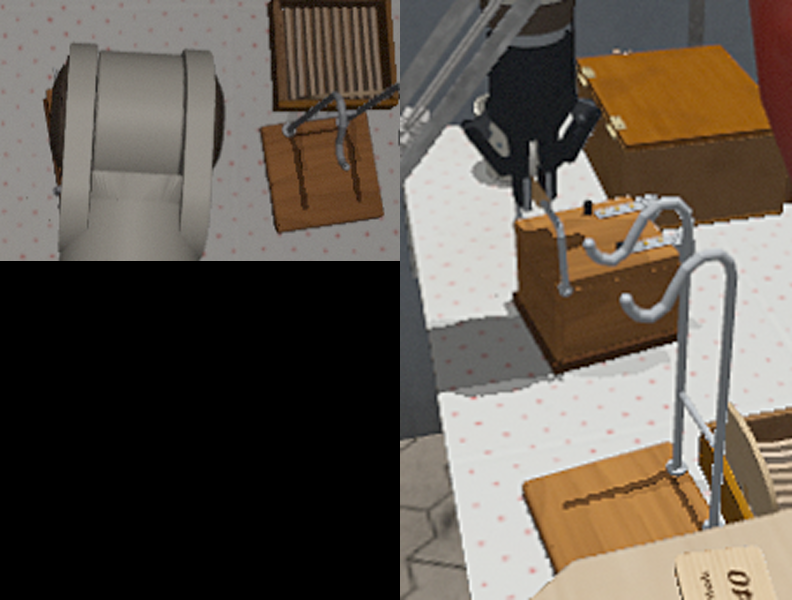

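Emit:
apply_moves(rows=[[0.2,0,5.8,0,0,0,0.9],[0.3,0,5.8,0,0,0,0.9],[0.7,0.1,5.8,0,0,0,0.9],[0.8,0.1,5.7,0,0,0,0.9],[1.2,0.2,5.7,0,0,0,0.9],[1.3,0.2,5.6,0,0,0,0.9],[3.5,0.5,11.1,0,0,0,0.9],[4.4,0.7,10.7,0,0,0,0.9],[5.2,0.8,10.3,0,0,0,0.9],[6.2,0.9,9.8,0,0,0,0.9],[6.9,1,9.2,0,0,0,0.9],[7.8,1.2,8.5,0,0,0,0.9],[0,0,0,0,0,0,0.9]])

```text
time: 8.98
ee_pos: [0.4898, -0.0276, 0.2633]
tcp_rot: [180.0, 0.0, 98.5]
wrist_force: [-2.4, -0.1, -0.4]
opening: 0.0126
```

```bash
python3 look.py 6
```

```text
9.075 [ 0.4891 -0.0277  0.2627] 0.01279986884893198 [-1.84453747 -0.44420625  0.02395703]
```

View pics/l6.png

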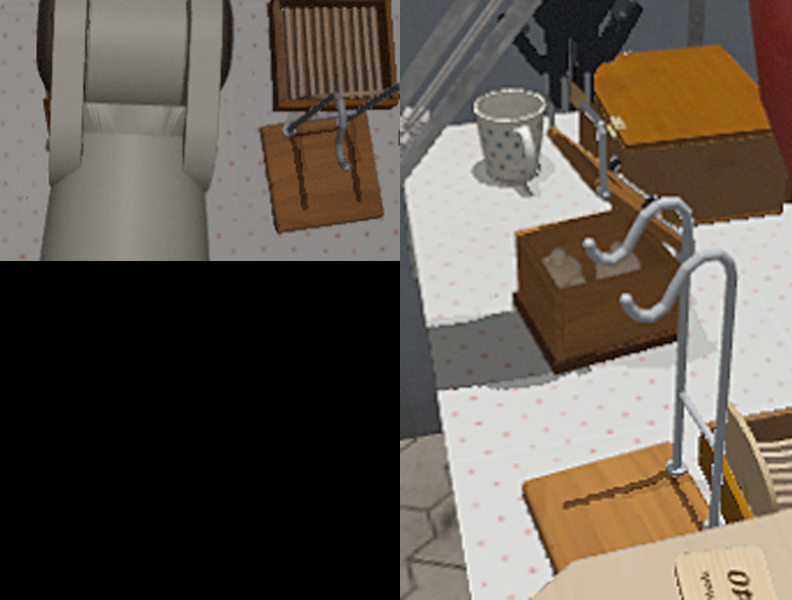

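Emit:
apply_moves(rows=[[8.4,1.3,7.9,0,0,0,0.9],[9.1,1.4,7,0,0,0,0.9],[9.7,1.5,6.3,0,0,0,0.9],[10.2,1.5,5.3,0,0,0,0.9],[10.6,1.6,4.5,0,0,0,0.9],[11,1.6,3.5,0,0,0,0.9],[11.2,1.7,2.5,0,0,0,0.9],[5.7,0.8,0.8,0,0,0,0.9],[5.7,0.8,0.7,0,0,0,0.9],[5.7,0.9,0.3,0,0,0,0.9],[5.7,0.9,0.2,0,0,0,0.9],[1,0,0,0,0,0,0.9],[0,0,0,0,0,0,0.9],[0,0,0,0,0,0,0.9],[0,0,0,0,0,0,0.9]])

```text
time: 10.95
ee_pos: [0.583, -0.0137, 0.3019]
tcp_rot: [180.0, 0.0, 98.5]
wrist_force: [-0.1, -0.2, -3.1]
opening: 0.0122
```

```bash
python3 look.py 7
```

```text
11.05 [ 0.583  -0.0137  0.3019] 0.012951934674719095 [-0.37704464  0.05251645 -4.23605441]
```

View pics/l7.png

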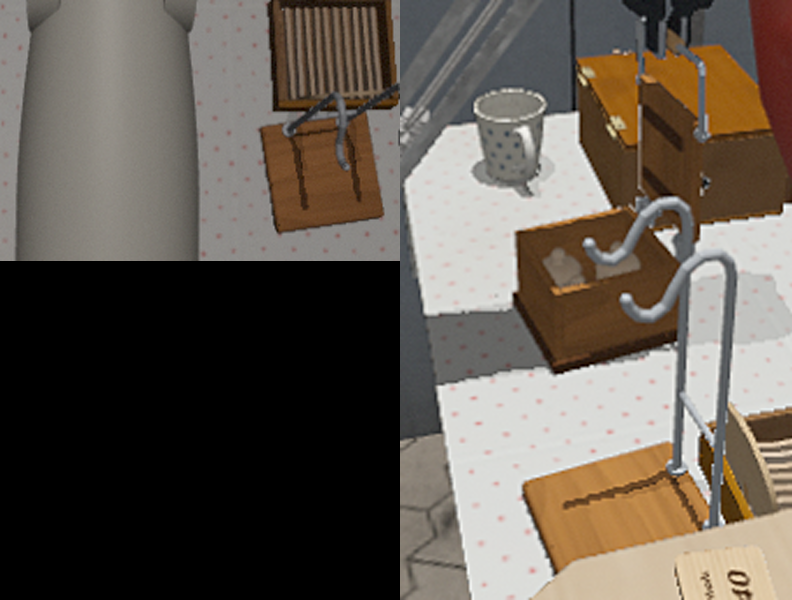

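Emit:
apply_moves(rows=[[0,0,3,0,0,0,0.9],[0,0,3,0,0,0,0.9],[0,0,3,0,0,0,0.9],[0,0,3,0,0,0,0.9],[0,0,0,0,0,0,0.9]])

```text
time: 11.68
ee_pos: [0.5832, -0.0137, 0.3141]
tcp_rot: [180.0, 0.0, 98.5]
wrist_force: [0.6, -0.3, -3.8]
opening: 0.0124
```

Emit:
apply_moves(rows=[[0,0,4,0,0,0,0.9],[0,0,4,0,0,0,0.9],[0,0,4,0,0,0,0.9],[0,0,4,0,0,0,0.9],[0,0,4,0,0,0,0.9],[0,0,4,0,0,0,0.9],[0,0,6,0,0,0,0.9],[0,0,6,0,0,0,0.9],[0,0,6,0,0,0,0.9],[0,0,6,0,0,0,0.9],[0,0,0,0,0,0,0.9]])

```text
time: 13.05
ee_pos: [0.5832, -0.0137, 0.3624]
tcp_rot: [180.0, 0.0, 98.5]
wrist_force: [-0.7, -0.0, -4.4]
opening: 0.0122
```

```bash
python3 look.py 8
```

```text
13.15 [ 0.5832 -0.0137  0.3617] 0.012422549191903595 [-0.48485068  0.20551971 -4.55310156]
```

View pics/l8.png

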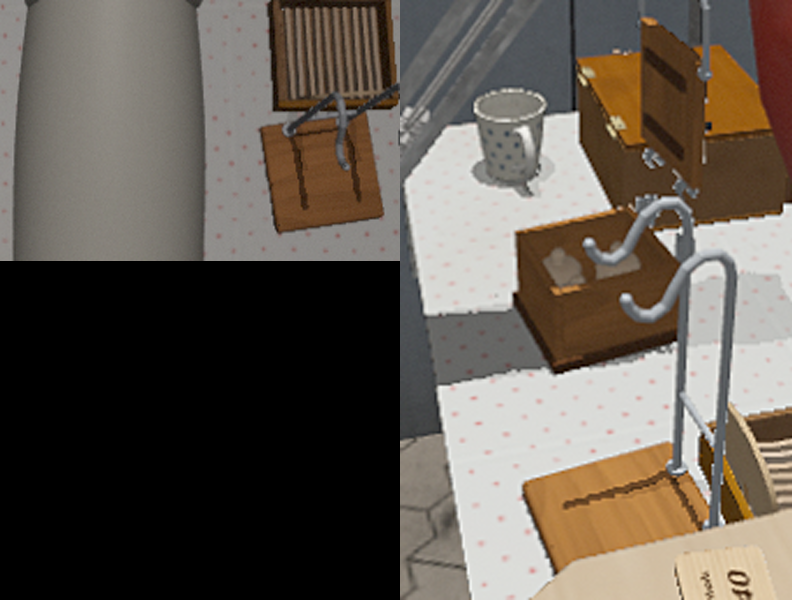

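Emit:
apply_moves(rows=[[-6,0,0,0,0,0,0.9],[-12,0,0,0,0,0,0.9],[-18,0,0,0,0,0,0.9],[-22,0,0,0,0,0,0.9],[-22,0,0,0,0,0,0.9],[-22,0,0,0,0,0,0.9],[-22,0,0,0,0,0,0.9],[-20,0,0,0,0,0,0.9],[-16,0,0,0,0,0,0.9],[-10,0,0,0,0,0,0.9],[-6,0,0,0,0,0,0.9],[0,0,0,0,0,0,0.9]])

```text
time: 14.65
ee_pos: [0.4071, -0.0137, 0.3618]
tcp_rot: [180.0, 0.0, 98.5]
wrist_force: [0.8, -0.2, -3.2]
opening: 0.0128
```

Emit:
apply_moves(rows=[[0,-8,0,0,0,0,0.9],[0,-16,0,0,0,0,0.9],[0,-24,0,0,0,0,0.9],[0,-24,0,0,0,-0.3,0.9],[0,-24,0,0,0,-0.3,0.9],[0,-24,0,0,0,-0.3,0.9],[0,-24,0,0,0,-0.3,0.9],[0,-24,0,0,0,-0.3,0.9],[0,-24,0,0,0,-0.3,0.9],[0,-24,0,0,0,-0.3,0.9],[0,-24,0,0,0,0,0.9],[0,-24,0,0,0,0,0.9],[0,-18,0,0,0,0,0.9],[0,-8,0,0,0,0,0.9],[0,-4,0,0,0,0,0.9],[0,0,0,0,0,0,0.9],[0,0,0,0,0,0,0.9],[0,0,0,0,0,0,0.9]])

```text
time: 16.9
ee_pos: [0.4071, -0.3073, 0.362]
tcp_rot: [180.0, 0.0, 96.5]
wrist_force: [-0.5, -0.1, -3.3]
opening: 0.0125
```

```bash
sed -i 's/"side":(225,395,170,430)/"side":(225,455,120,430)/' look.py; python3 look.py 9
```

```text
17.0 [ 0.4071 -0.3074  0.3619] 0.012662789889272327 [ 1.01141809  0.26910583 -3.58037941]
```

View pics/l9.png

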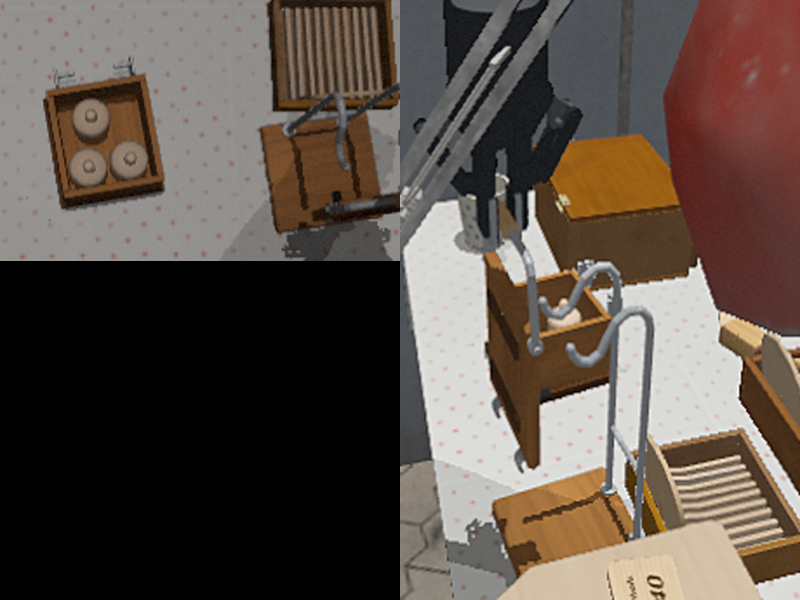

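```bash
cat > chk.py <<'E'
from h import *
import sys
tag=sys.argv[1]; o=get_obs(); p=o["ee_pos"]
G=fr(p,6.5); S=fr([0.4672,-0.301,0],6.4)
g=[[0,0,0],[0,.022,0],[0,-.022,0],[0,-.06,0],[0,.06,0],[0,-.065,-.07],[0,-.035,0]]
st=[[0,.035,.244],[0,-.035,.244],[-.018,.035,.2625],[-.018,-.035,.2625]]
for n,(x0,x1,y0,y1,f) in {"top":(400,500,200,320,5),"side":(325,425,190,310,5)}.items():
    im=np.load(f"pics/{n}{tag}.npy")[y0:y1,x0:x1,::-1]; im=cv2.resize(im,None,fx=f,fy=f,interpolation=cv2.INTER_CUBIC)
    for P,col in((G(g),(0,255,0)),(S(st),(255,0,255))):
        for u,v in proj(n,P): cv2.circle(im,(int((u-x0+.5)*f),int((v-y0+.5)*f)),4,col,1)
    cv2.imwrite(f"pics/c_{n}{tag}.png",im)
a=cv2.imread(f"pics/c_top{tag}.png");b=cv2.imread(f"pics/c_side{tag}.png")
cv2.imwrite(f"pics/c{tag}.png",cv2.resize(np.hstack([a,b]),None,fx=.8,fy=.8))
E
python3 chk.py 9
```

```text
(no output)
```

View pics/c9.png

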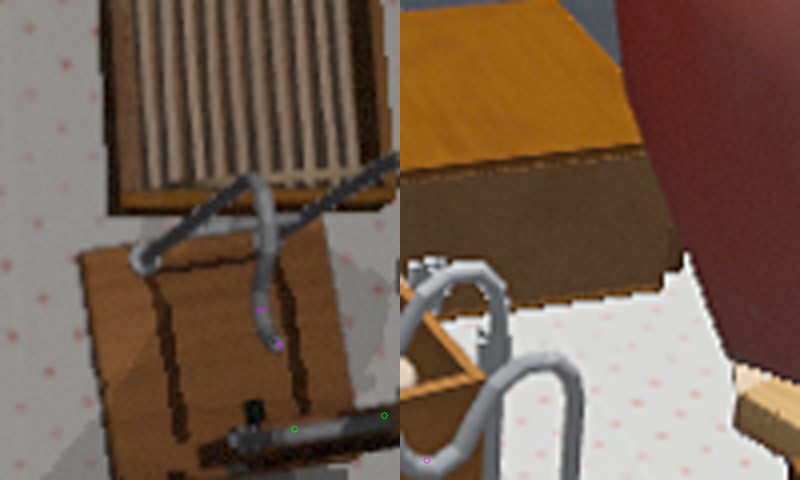

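Emit:
apply_moves(rows=[[0,0,-8,0,0,0,0.9],[0,0,-16,0,0,0,0.9],[0,0,-18,0,0,0,0.9],[0,0,-18,0,0,0,0.9],[0,0,-8,0,0,0,0.9],[4,0.5,-2,0,0,0,0.9],[8,1,0,0,0,0,0.9],[10,1,0,0,0,0,0.9],[10,1,0,0,0,0,0.9],[10,1,0,0,0,0,0.9],[8,1,0,0,0,0,0.9],[5,0.5,0,0,0,0,0.9],[2.5,0.2,0,0,0,0,0.9],[0,0,0,0,0,0,0.9],[0,0,0,0,0,0,0.9],[0,0,0,0,0,0,0.9]])

```text
time: 19.0
ee_pos: [0.4644, -0.3016, 0.2919]
tcp_rot: [180.0, 0.0, 96.4]
wrist_force: [-0.6, 0.2, -2.9]
opening: 0.013
```

```bash
python3 look.py 10; sed -i 's/(325,425,190,310,5)/(340,440,180,300,5)/' chk.py; python3 chk.py 10
```

```text
19.1 [ 0.4644 -0.3015  0.2919] 0.01243347747225334 [ 0.32367173 -0.07361896 -3.86699728]
```

View pics/l10.png

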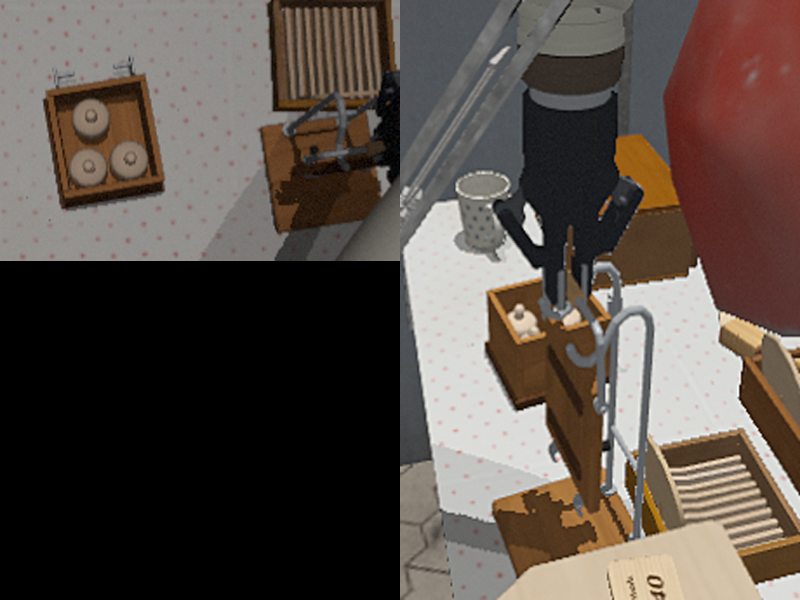

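View pics/c10.png

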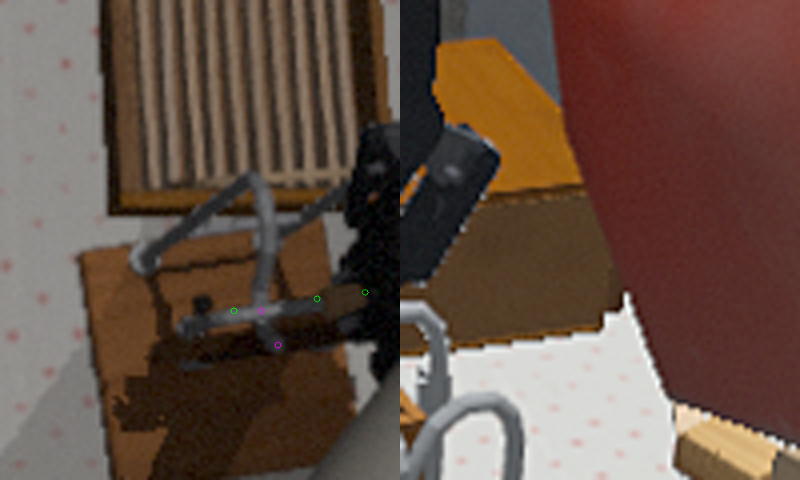

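Emit:
apply_moves(rows=[[0.5,1,-6,0,0,0,0.9],[0.5,1,-6,0,0,0,0.9],[0,0,-6,0,0,0,0.9],[0,0,-6,0,0,0,0.9],[0,0,-6,0,0,0,0.9],[0,0,-4,0,0,0,0.9],[0,0,-3,0,0,0,0.9],[0,0,0,0,0,0,0.9],[0,0,0,0,0,0,0.9]])

```text
time: 20.23
ee_pos: [0.4656, -0.2996, 0.255]
tcp_rot: [180.0, 0.0, 96.4]
wrist_force: [-0.6, 0.4, -3.4]
opening: 0.0127
```

```bash
python3 look.py 11; python3 chk.py 11
```

```text
20.325 [ 0.4656 -0.2995  0.255 ] 0.012551374108560356 [ 0.58499328 -0.63761812 -3.87888252]
```

View pics/l11.png

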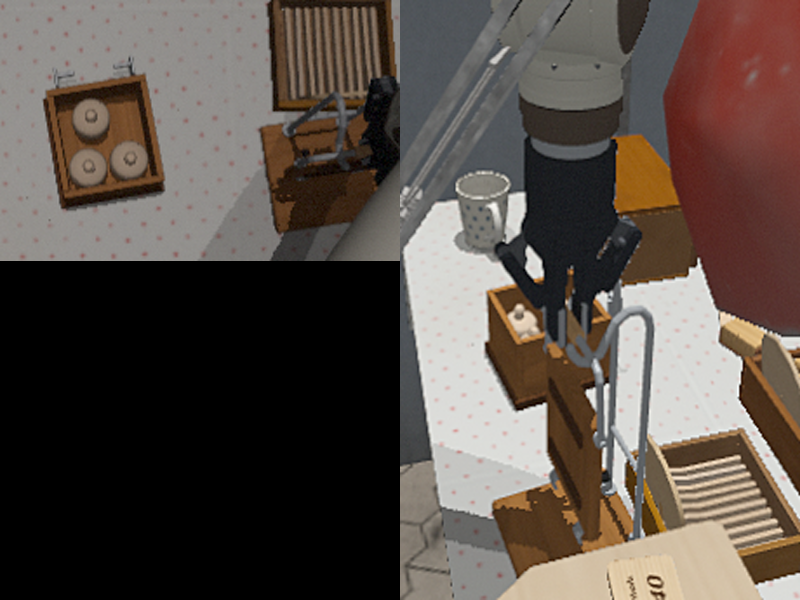

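View pics/c11.png

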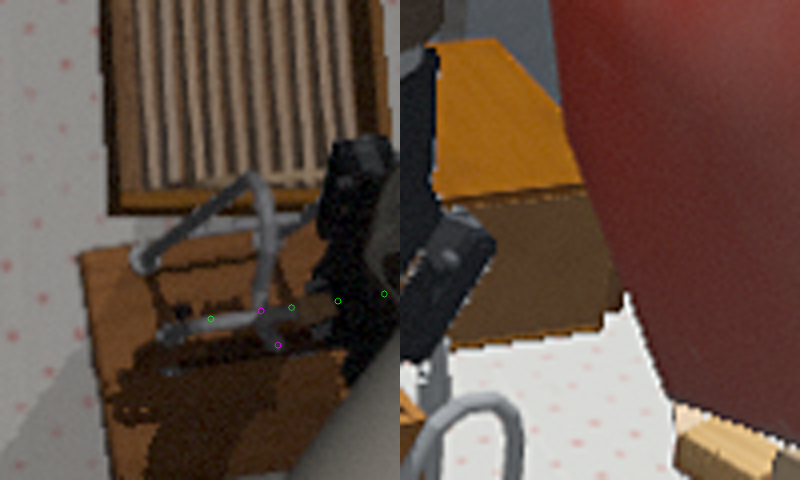

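Emit:
apply_moves(rows=[[0,0,-1.5,0,0,0,0.9],[0,0,-1.5,0,0,0,0.9],[0,0,-1.5,0,0,0,0.9],[0,0,-1.5,0,0,0,0.9],[0,0,0,0,0,0,0.9]])

```text
time: 20.95
ee_pos: [0.4657, -0.2995, 0.2499]
tcp_rot: [179.9, 0.1, 96.4]
wrist_force: [-1.5, 0.8, 4.8]
opening: 0.0126
```

Emit:
apply_moves(rows=[[0,0,0.8,0,0,0,0.9],[0,0,0,0,0,0,0.85],[0,0,0,0,0,0,0.82],[0,0,0,0,0,0,0.78],[0,0,0,0,0,0,0.7],[0,0,0,0,0,0,0.6],[0,0,0,0,0,0,0.6],[0,0,0,0,0,0,0.6],[0,0,0,0,0,0,0.6]])

```text
time: 22.08
ee_pos: [0.4656, -0.2995, 0.2496]
tcp_rot: [-180.0, -0.0, 96.4]
wrist_force: [0.5, 0.3, -0.7]
opening: 0.0343
```

```bash
python3 look.py 12; python3 chk.py 12
```

```text
22.175 [ 0.4656 -0.2995  0.2496] 0.03413212388462992 [ 0.18701063  0.09442958 -0.26817105]
```

View pics/l12.png

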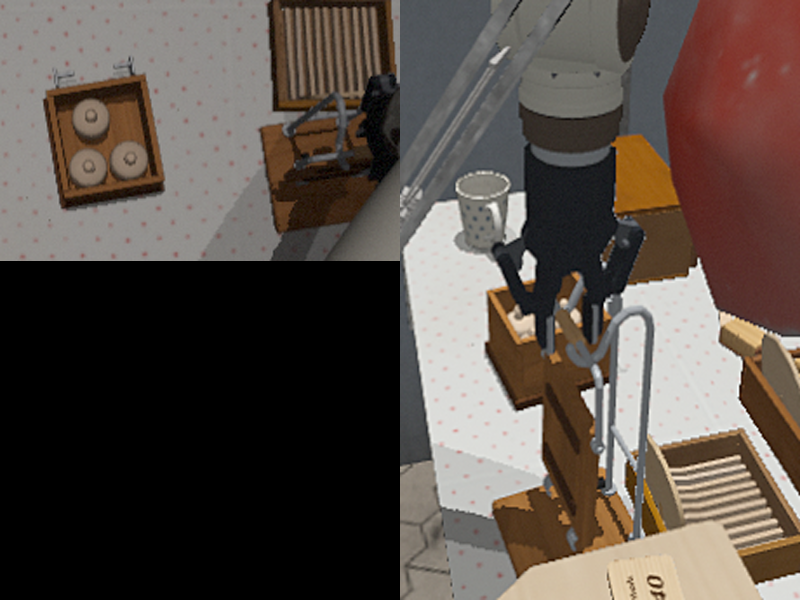

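View pics/c12.png

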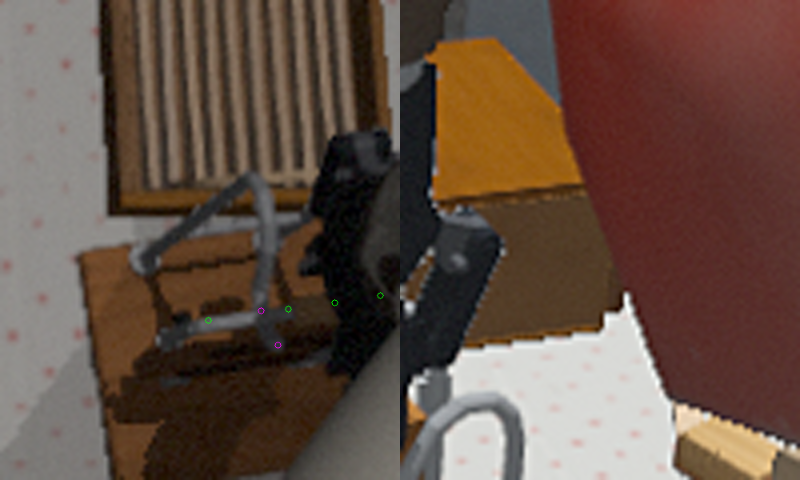

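Emit:
apply_moves(rows=[[0,0,5,0,0,0,0.6],[0,0,8,0,0,0,0.6],[0,0,15,0,0,0,0.6],[0,0,20,0,0,0,0.6],[0,0,25,0,0,0,0.6],[0,0,25,0,0,0,0.6],[0,0,25,0,0,0,0.6],[-20,10,10,0,0,0,0.6],[-30,30,0,0,0,0,0.6],[-30,40,0,0,0,0,0.6],[-20,40,0,0,0,0,0.6],[0,40,0,0,0,0,0.6],[0,30,0,0,0,0,0.6],[0,0,0,0,0,0,0.6],[0,0,0,0,0,0,0.6],[0,0,0,0,0,0,0.6]])

```text
time: 24.18
ee_pos: [0.3657, -0.1102, 0.3826]
tcp_rot: [-180.0, 0.0, 96.4]
wrist_force: [-0.1, -1.1, 0.7]
opening: 0.0343
```

```bash
python3 look.py 13; sed -i 's/(340,440,180,300,5)/(320,420,230,350,5)/' chk.py; python3 chk.py 13
```

```text
24.275 [ 0.3656 -0.1101  0.3825] 0.0339525810406458 [ 0.18037187 -0.17056592 -0.05388803]
```

View pics/l13.png

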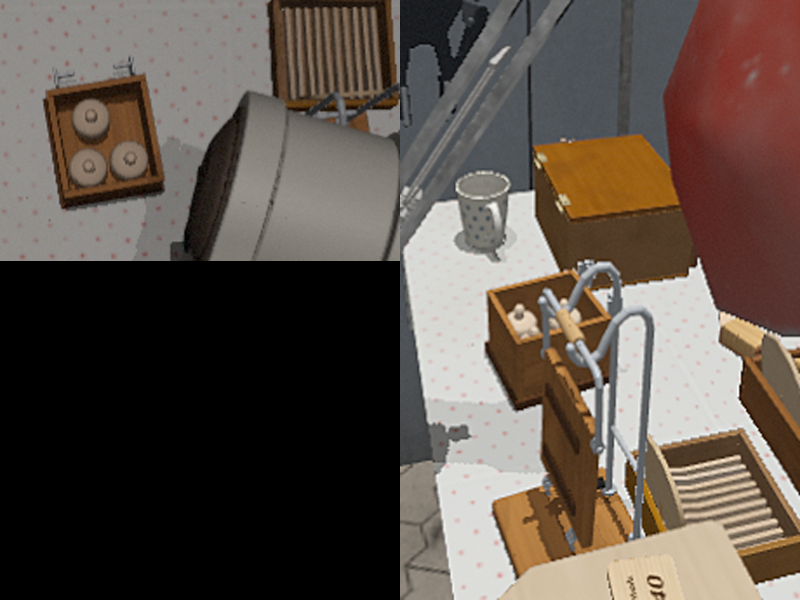

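View pics/c13.png

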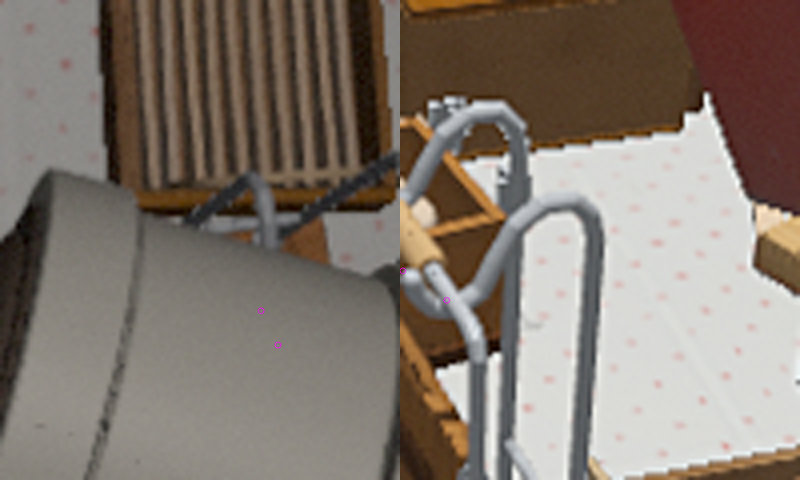

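Emit:
apply_moves(rows=[[0,40,0,0,0,0,0.6],[0,50,0,0,0,0,0.6],[0,50,0,0,0,0,0.6],[0,50,0,0,0,0,0.6],[0,50,0,0,0,0,0.6],[0,30,0,0,0,0,0.6],[0,0,0,0,0,0,0.6],[0,0,0,0,0,0,0.6],[0,0,0,0,0,0,0.6],[0,0,0,0,0,0,0.6]])

```text
time: 25.52
ee_pos: [0.3657, 0.1598, 0.3828]
tcp_rot: [180.0, -0.0, 96.4]
wrist_force: [-0.0, 0.8, 0.1]
opening: 0.0341
```

```bash
python3 look.py 14; python3 - <<'E'
from h import *
S=fr([0.4672,-0.301,0],6.4)
a=np.load("pics/side13.npy")[250:420,340:400].astype(int);b=np.load("pics/side14.npy")[250:420,340:400].astype(int)
print("diff",np.abs(a-b).mean(),np.abs(a-b).max())
pts=S([[0,.022,.2475],[0,-.022,.2475],[0,.066,.178],[0,-.066,.178],[0,.0345,.0445],[0,-.0345,.0445]])
out=[]
for n,(x0,x1,y0,y1,f) in {"top":(420,520,220,320,5),"side":(320,400,235,405,3.5)}.items():
    im=cv2.resize(np.load(f"pics/{n}14.npy")[y0:y1,x0:x1,::-1],None,fx=f,fy=f,interpolation=cv2.INTER_CUBIC)
    for u,v in proj(n,pts): cv2.circle(im,(int((u-x0+.5)*f),int((v-y0+.5)*f)),4,(0,255,0),1)
    out.append(cv2.copyMakeBorder(im,0,600-im.shape[0],0,0,0))
cv2.imwrite("pics/fin.png",np.hstack(out))
E
```

```text
25.625 [0.3656 0.16   0.3827] 0.033967696457493125 [-0.51759611 -0.2618834  -0.21354924]
diff 2.1329738562091505 20
```

View pics/fin.png

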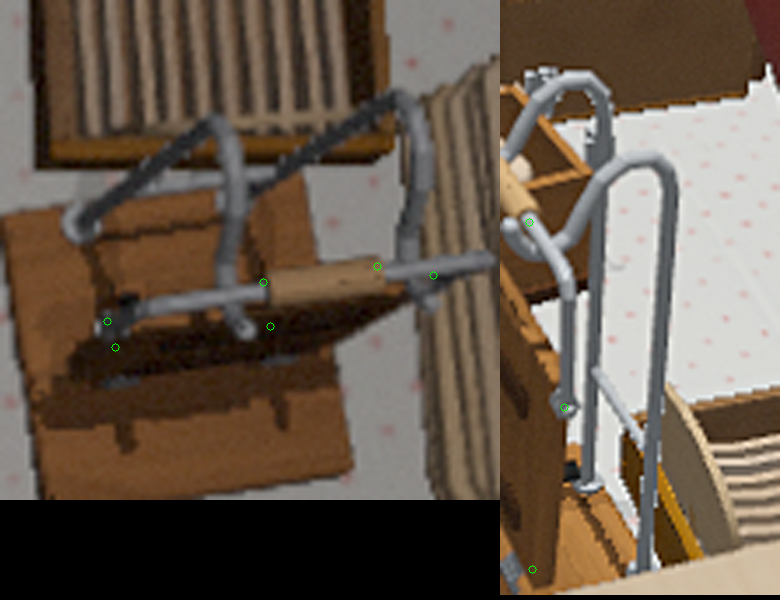

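View pics/l14.png

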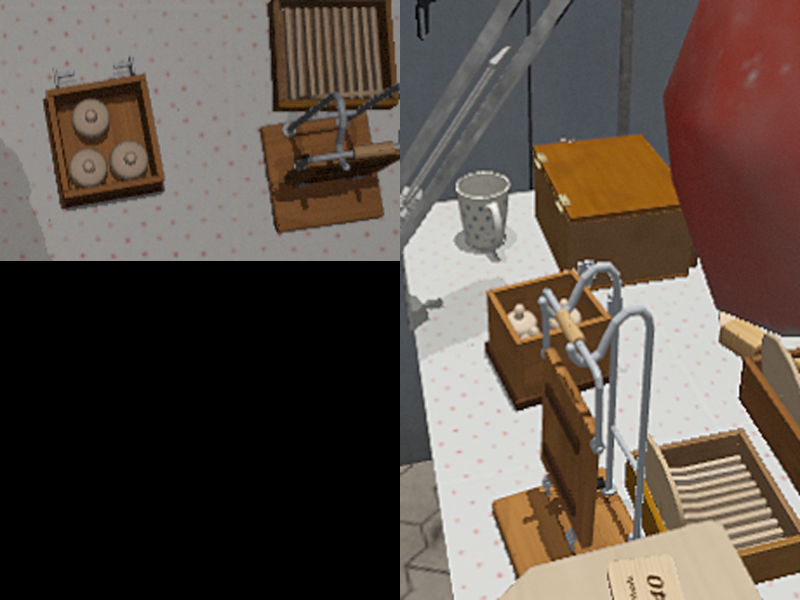

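```bash
python3 -c "
from workcell import *
print(job_done())"
```

```text
the job is handed in; nothing more can be done
None
```

The lid is hanging by its wire handle in both hooks of the stand, and I handed the job in at about 25.6 s. `job_done()` gives no verdict, so what follows is from my own checks.

**What I did**
- I swung the handle upright with the jaws loosely round the grip.
- I clamped the grip and raised the lid to upright on its pins.
- I lifted it about 60 mm straight up off the pins.
- I carried it round in front of the stand, lowered the wire into the hooks until the wrist force showed they had its weight, then opened the jaws and drew the arm away.

**Last checks, from both cameras**
- **Hanging:** the wire lies in both hooks. The grip is about 3 mm to the side and about 2 mm in front of where I measured the seat.
- **Tilt:** the bottom of the lid sits about 12–13 mm further forward than straight down, a tilt of about 4° (the limit is 15°).
- **At rest:** two side pictures 1.3 s apart show no visible movement.
- **Jars and mug:** all three jars stand upright in the box. The mug looks unmoved; I judged that by eye and did not measure it.
- **Robot:** the arm is clear of everything, and the wrist force was below 1 N.

**Where checks disagreed:** the side camera was about 2–3 pixels off from the top camera. I used the top camera for positions, and it agreed with the arm's own readings to about 1–3 mm.

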